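Reset the length stop of a sawing jig against its setting gauge and clamp it

TASK

Reset the length stop on the sawing jig: slide the blue-tabbed slotted steel stop along its studs towards the brass setting gauge until its upright face presses lightly but clearly on the gauge's springy red feeler tip, about 5 N and never hard. Then push the red cam lever down until it bites and clamps the stop tight, without forcing it, and let go with the stop still resting on the feeler. Leave the gauge, tools, sawn block and the rest where they are.

Things in the scene. Friction and masses are not known exactly. Their poses are not given: they have to be found in the camera images.
- jig: Plywood bed, fixed, 200 x 370 x 15 mm (own x -60 to 140, y -165 to 205 mm from its origin, at the underside below the slot line; z up). The stop slides along the jig's y axis, towards the gauge at the +y end. 8 mm studs at x 0, y -65 and +65 mm: the first carries the cam clamp, the second a 22 mm washer (top at 32 mm) that keeps the stop down.
- stop: Length stop: loose slotted steel plate 60 (x) x 230 (y) x 6 mm, about 0.9 kg, flat on the bed, two 10 mm slots over the studs (1 mm play each side): it slides only along y, 35 mm either way. Origin: centre of its underside; axes as the jig's. Dragging it takes 3 to 9 N; it starts 10 to 55 mm short of the feeler. Let go, it may spring back a few tenths of a mm but stays in contact.
- tab (a point): Middle of the stop's blue grip tab, 40 mm above the stop's underside. The tab is 14 (x) x 24 (y) mm and stands from the plate up to 52 mm above the underside: pinch it across x from above.
- face (a point): Centre of the outer (+y) side of the stop's blue upright face, 25 mm above the bed, 115 mm to +y of the stop's origin. The face is 60 mm wide and 10 mm thick. It meets the feeler tip.
- gauge: Brass gauge with red top edge, fixed on the bed, 44 x 34 mm, top 57 mm over the table. Origin: below its centre at table level; axes as the jig's. From its -y side (17 mm from centre) a steel sleeve with a springy red tip, 9 mm thick, points to -y, 40 mm over the table. It sticks out 9 to 29 mm: set anew each time, not measured, to be felt. Yields 1 mm per 8 N; over 10 N is too much.
- lever (a joint): Turn of the red cam lever in rad: 0 = raised, leaning to the jig's -x at 48 degrees above level; grows as it is pushed down; 0.84 = level; starts at 0 to 0.12; stays where left. The cam bites somewhere between 0.3 and 0.7, differently each time; then resistance rises. Pushing straight down 45 mm to the jig's -x of the pivot until about 12 N are felt clamps well.
- lever_pivot (a point): Pivot of the cam lever, about 36 mm above the table, 12 mm to the jig's -x of the -65 stud. The cam is below and beside it.
- lever_tip (a point): Outer end of the red lever, on its middle line, 80 mm from the pivot. The lever is a bar 16 mm wide (along the jig's y) and 8 mm thick, so its upper side lies 4 mm above its middle line. First touch of the raised lever can give a short bump of over 10 N before it gives way; the true bite comes only past 0.3 rad.
- sawn_block: Dark wooden block with saw cuts, 40 x 142 x 30 mm, lying on the bed behind the stop; origin: centre of its underside. Leave it alone.
- spare_washer: Loose steel washer, 26 mm diameter, 4 mm thick, on the bed behind the gauge; origin: centre of its underside. Leave it alone.
- hammer: Small brass-headed hammer on the table; leave it alone.
- screwdriver: Screwdriver on the table; leave it alone.
- jar: Amber jar of 60 mm diameter and 75 mm height on the table; leave it alone.
- offcut: Light wooden offcut, 50 x 120 x 25 mm, on the table; leave it alone.
Things that resemble listed ones, but are neither listed nor needed, are in the scene too. Of the things that look like the stop, the larger one is meant.

How it is judged:
On the way, in this order (a step that is already met when the one before it is completed fails the run):
1. the stop presses on the feeler with 1 to 10 N while the lever is still up (contact force between stop and gauge between 1 and 10 N and value of joint lever below 0.2 rad), for 0.3 s.
2. the cam lever is down and clamps the stop with more than 15 N (contact force between clamp and stop above 15 N and value of joint lever above 0.2 rad), for 0.2 s.
At the end, for the whole second after the job is handed in: The stop lies flat and still on the bed, its upright face pressing the gauge's feeler with 0.5 to 10 N, and the cam lever is down past 0.2 rad, clamping the stop with more than 15 N (all of step 2 and contact force between stop and gauge between 0.5 and 10 N and linear speed of stop below 0.01 m/s and angle between stop's own z axis and vertical below 0.04 rad); the robot touches nothing.
It fails at once if the feeler is pressed with more than 11 N (contact force between stop and gauge above 11 N).
It fails at once if the robot presses on the gauge (contact force between any of the fingers, the arm and gauge above 5 N).
It fails at once if the cam clamp is forced (more than 120 N on the stop) (contact force between clamp and stop above 120 N).
It fails at once if a bystander is moved by more than 20 mm (distance of any of sawn_block, spare_washer, hammer, screwdriver, jar, offcut from where it was at the start of the episode above 0.02 m).
It also fails if it takes over 64 s, if anything falls off the work surface, if the arm or the gripper's body presses on something with over 40 N, if the wrist force passes 120 N, or if a joint passes its speed limit or range.

ROBOT

A 7-joint arm with a two-finger parallel gripper is mounted at the origin on the work surface. World frame = base frame: x ahead of the robot, y to its left, z up, the work surface at z = 0. Lengths are in m, angles in rad, forces in N, time in s.
With the tool pointing down it reaches from about 0.425 to 0.8 m from the base axis. Payload 8.3 kg.
Tool frame: the origin (TCP) lies at the very end of the fingers, on their centre line; the grasp point (between the pads) lies 19 mm behind it (bot.hold_point_z is the z of the grasp point in the tool frame, in m); z points along the fingers, y is the line along which they close (so a half turn about z gives the same grasp; the last joint's range is limited). The gripper opens to 85 mm and grips with 20 to 120 N. Pads are 22 mm wide; open, the fingers measure 114 mm over their backs; the gripper's body (76 mm by 85 mm) begins 54 mm behind the grasp point. The pads swing forward as they close: fully open they stand 13 mm farther back than shut.
Start: joints at [1.223, 0.383, 0.016, 1.37, -0.006, 1.388, -0.046], TCP at [0.176, -0.6, 0.231] pointing down, gripper open.
Joint ranges: [-2.95, 2.95], [-0.25, 2.06], [-1.52, 1.56], [0.18, 2.33], [-1.44, 4.58], [0.02, 2.06], [-3.01, 3.01]. Speed limits (rad/s): [2.39, 2.39, 3.01, 3.01, 3.14, 3.14, 3.14].

INTERFACE

Orientations are given as a rotation vector (axis times angle).
In Python, from workcell import state, imaging, ticket, bot gives the robot as it stands. The module is installed in compiled form; this text tells all that it offers.
- The arm moves only by the tool play_rows, never from a script. Its argument "targets" is text: rows parted by semicolons, each of 4 numbers parted by spaces: the shift along the tool's x, y, z each as a share of 0.3 m, from -1 to 1, then the turn about the tool's z as a share of 180 degrees, from -1 to 1. In form: dx dy dz spin; .... A call has 1 to 10 rows; each row shifts and turns the commanded pose from where the row before left it, along the tool's axes as they then stand; what a row does not reach is not made up. A row lasts 1/12 s, in which the tool goes at most 41.7 mm and 7.16 degrees, less where a joint would pass 70% of its speed; a pose out of reach is approached as far as the arm can. A call with a number of a shift or a turn outside -1 to 1 is refused whole. A call with a gripper value outside its range is refused whole. "hand" is the closure, from 0 (fully open) to 1 (shut), set as the call begins (left out, the last holds). The fingers move at their own pace and stop on an object; "force" is the grip in N (left out, the last holds). Time passes only in rows, so rows that do not move let the fingers close. It gives the time, the measured TCP pose, the force, the opening and the grip force at its end, in the units of the state.
- state(): the state, without advancing time (a new reading comes with each control period).
- imaging.get_image(name): name is "scene" or "top" or "wrist"; returns a dict with "img" (480x640x3 uint8, blue, green, red), "z_map" (480x640 float32, m along the optical axis (not along the pixel's ray), 0 where there is no reading), "K" (3x3 intrinsics, pixels), "R" (3x3) and "t" (3): a world point X has camera coordinates R X + t. Camera axes: x right, y down, z forward; pixel columns grow to the right and rows downward; lengths in m; the calibration is good to about 2 mm. A picture is of the moment at which its call begins.
- ticket.hand_in(): hands the job in; it is judged then, once.
The state is a dict: "clock": time; "q": joint angles; "joint_vel": joint speeds; "joint_torque": joint torques, N m; "eef_pos": TCP position; "tool_rot": TCP orientation; "ft_force": force on the tool from outside, world axes, zero at the start; "moment": the same for the moment, N m; "gripper_width": finger opening in m; "gripper_force": force on a finger pad.
Only numpy, scipy, OpenCV 4.12 (cv2) and the standard library are available. Lean on these libraries where they do the work, as an engineer would, in place of code of your own. Each camera call takes 0.05 s, during which the arm holds its last target. There are 200 camera calls.

## Working session

There is one attempt and no reset: what is moved stays moved. The work goes in short steps, Python scripts to look and compute and a tool call to move; the robot and the scene stay as the last step left them, time stands still between calls to the robot, and variables do not carry over. Pictures are saved under pics/ and viewed, at most 10 in all, crops included, and the job is handed in when it is done.

Besides the shell and the picture viewer there is one more tool, called in YAML: its name, and indented under it one key for each argument. play_rows: Moves the arm, as the interface text tells. Shift numbers are shares of 0.3 m and turn numbers shares of 180 degrees, none past 1 either way. Its arguments: {"type":"object","properties":{"targets":{"type":"string"},"hand":{"type":"number"},"force":{"type":"number"}},"required":["targets"]}

```bash
mkdir -p pics; cat > h.py <<'E'
import numpy as np, cv2
from workcell import state, imaging, ticket, bot
def pt(d,u,v):
    z=d["z_map"][int(v),int(u)]; c=np.linalg.inv(d["K"])@[u,v,1]*z
    return d["R"].T@(c-d["t"])
def ray(d,u,v,h):
    r=d["R"].T@np.linalg.inv(d["K"])@[u,v,1]; o=-d["R"].T@d["t"]
    return o+r*(h-o[2])/r[2]
def cloud(d):
    v,u=np.mgrid[:480,:640]; z=d["z_map"]
    c=np.stack([u,v,np.ones_like(u)],-1)@np.linalg.inv(d["K"]).T*z[...,None]
    return (c-d["t"])@d["R"]
E
python3 - <<'E'
from h import *
import pickle
for n in("top","scene"):
    d=imaging.get_image(n); cv2.imwrite(f"pics/{n}0.png",d["img"]); pickle.dump(d,open(n+".pkl","wb"))
    print(n,-d["R"].T@d["t"],d["R"][2])
print(state(),bot.hold_point_z)
E
```

```text
top [ 0.39119473 -0.05483014  1.3168086 ] [ 0.0824513   0.01431263 -0.99649231]
scene [1.10651106 0.76905542 0.85544921] [-0.4607738  -0.64908643 -0.60528861]
{'clock': 0.1, 'q': array([ 1.22310014,  0.38416046,  0.0163555 ,  1.37107531, -0.00629043,
        1.38824381, -0.04648675]), 'joint_vel': array([-7.48744145e-06, -1.76993998e-03,  1.57206906e-03, -2.03466705e-03,
        3.91712214e-04,  1.83333624e-03, -1.00120121e-03]), 'joint_torque': array([ 3.05439018e-03, -6.29129219e+01,  8.47234391e-01, -3.72756100e+01,
        1.67482527e-02,  1.04004575e-02, -7.28957571e-05]), 'eef_pos': array([ 0.17550846, -0.59934937,  0.23036288]), 'tool_rot': array([-3.10797746e+00, -4.45738709e-01,  4.57875392e-04]), 'ft_force': array([-0.94531788,  0.42864271, -0.69784705]), 'moment': array([ 0.05493138, -0.01824605,  0.01785231]), 'gripper_force': 0.0, 'gripper_width': 0.08534672946202364} -0.0187
```

View pics/top0.png

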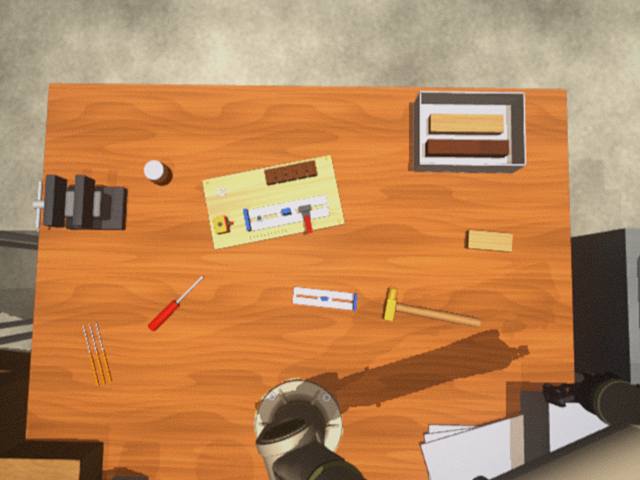

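View pics/scene0.png

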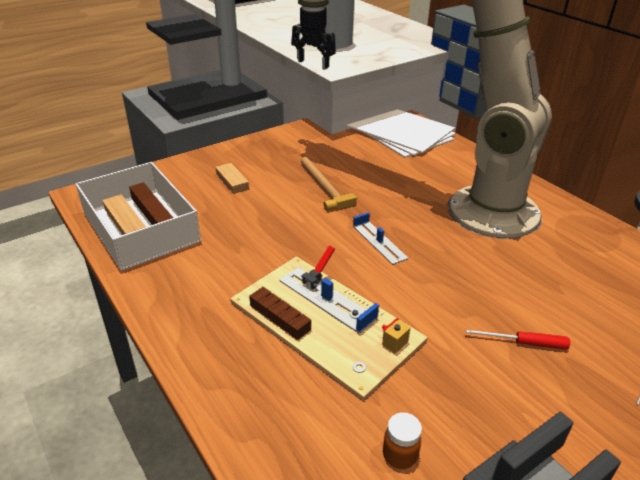

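The stop could be either the plate on the jig (tab at about top-view pixel (286,212), face (247,219)) or the smaller loose plate at (325,298). The red lever is at (307,225); the other red things are the screwdriver (163,317) and the gauge edge (221,224). I choose the larger plate, on the jig next to the gauge, and check it in a crop.

```bash
python3 - <<'E'
from h import *
import pickle
D={n:pickle.load(open(n+".pkl","rb")) for n in("top","scene")}
def m(d,col):
    h=cv2.cvtColor(d["img"],cv2.COLOR_BGR2HSV)
    if col=="blue": return cv2.inRange(h,(105,130,50),(130,255,255))
    return cv2.inRange(h,(0,190,90),(4,255,255))|cv2.inRange(h,(174,190,90),(180,255,255))
for n,d in D.items():
    P=cloud(d)
    for col in("blue","red"):
        k,l,s,c=cv2.connectedComponentsWithStats(m(d,col))
        for i in range(1,k):
            if s[i,4]<8: continue
            q=P[l==i]; 
            if q[:,0].min()<.3 : continue
            top=q[q[:,2]>q[:,2].max()-.006]
            print(n,col,c[i].round(1),s[i],"mean",q.mean(0).round(3),"top",top.mean(0).round(3),q.min(0).round(3),q.max(0).round(3))
# jig bed outline by height
d=D["top"];P=cloud(d)
b=((P[...,2]>.008)&(P[...,2]<.024)&(P[...,0]>.4)&(P[...,0]<.8)&(abs(P[...,1])<.35)).astype(np.uint8)
k,l,s,c=cv2.connectedComponentsWithStats(b); i=1+s[1:,4].argmax()
box=cv2.boxPoints(cv2.minAreaRect(np.argwhere(l==i)[:,::-1].astype(np.float32)))
W=np.array([ray(d,u,v,.015) for u,v in box]);print(box,W.round(4),[np.linalg.norm(W[j]-W[j-1]).round(3) for j in range(4)],P[l==i][:,2].mean())
t=cv2.resize(d["img"][140:260,190:360],(800,565),interpolation=2);cv2.imwrite("pics/crop.png",t)
E
```

```text
top blue [246.4 219.1] [244 209   6  21  61] mean [0.549 0.148 0.055] top [0.548 0.148 0.057] [0.522 0.14  0.05 ] [0.577 0.157 0.061]
top blue [285.6 210.9] [282 209   8   5  32] mean [0.571 0.042 0.067] top [0.572 0.042 0.069] [0.566 0.033 0.06 ] [0.577 0.052 0.073]
top blue [354.6 301.6] [354 295   3  15  25] mean [ 0.331 -0.148  0.031] top [ 0.33  -0.149  0.032] [ 0.311 -0.152  0.026] [ 0.349 -0.147  0.035]
top blue [323.9 298.4] [322 297   5   3  11] mean [ 0.339 -0.065  0.039] top [ 0.339 -0.065  0.039] [ 0.337 -0.071  0.035] [ 0.343 -0.06   0.041]
top red [307.7 223.8] [305 216   7  17  75] mean [ 0.537 -0.018  0.074] top [ 0.516 -0.023  0.091] [ 0.513 -0.028  0.049] [ 0.561 -0.01   0.095]
scene blue [361.1 218.6] [354 213  15  12 115] mean [ 0.334 -0.146  0.02 ] top [ 0.335 -0.146  0.03 ] [ 0.313 -0.152  0.004] [ 0.355 -0.141  0.034]
scene blue [379.8 234.3] [377 228   6  14  61] mean [ 0.343 -0.062  0.027] top [ 0.343 -0.063  0.039] [ 0.336 -0.07   0.008] [ 0.348 -0.053  0.042]
scene blue [326.5 288.7] [322 279  10  21 183] mean [0.581 0.051 0.054] top [1.107 0.769 0.855] [0.569 0.032 0.023] [1.107 0.769 0.855]
scene blue [366.7 316.9] [357 304  21  27 281] mean [0.564 0.163 0.056] top [1.107 0.769 0.855] [0.525 0.143 0.024] [1.107 0.769 0.855]
scene red [324.2 258.7] [315 246  19  26 179] mean [ 0.543 -0.012  0.075] top [1.107 0.769 0.855] [ 0.516 -0.029  0.049] [1.107 0.769 0.855]
scene red [387.7 325. ] [383 319  14  11  25] mean [0.543 0.202 0.054] top [0.542 0.206 0.059] [0.524 0.191 0.038] [0.559 0.21  0.061]
[[200.57692 179.88461]
 [330.57693 153.88461]
 [344.46155 223.30768]
 [214.46152 249.30768]] [[ 0.663   0.2875  0.015 ]
 [ 0.7428 -0.0774  0.015 ]
 [ 0.5465 -0.119   0.015 ]
 [ 0.4678  0.2413  0.015 ]] [np.float64(0.201), np.float64(0.374), np.float64(0.201), np.float64(0.369)] 0.015969332702784556
```

View pics/crop.png

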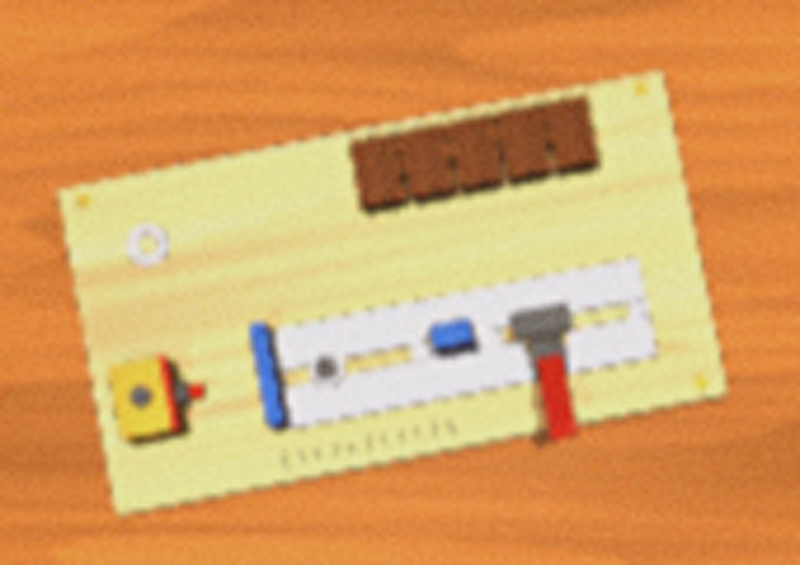

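The crop shows the slotted stop with its tab at (452,335), face (270,375), feeler tip (197,391), gauge (150,398), cam lever (555,395). It is the large one on the jig, so the choice holds. Moving above the tab.

play_rows:
  targets: "0.093 -0.084 0 0;0.093 -0.084 0 0;0.093 -0.084 0 0;0.093 -0.084 0 0;0.093 -0.084 0 0;0.093 -0.084 0 0;0.093 -0.084 0 0;0.093 -0.084 0 0;0.093 -0.084 0 0;0.093 -0.084 0 0"
  hand: 0

```text
clock: 0.93
eef_pos: [0.3729, -0.2777, 0.2311]
tool_rot: [-3.11, -0.446, 0.001]
ft_force: [0.6, -0.6, -0.5]
gripper_width: 0.0852
gripper_force: 0.0
```

play_rows:
  targets: "0.093 -0.084 0 0;0.093 -0.084 0 0;0.093 -0.084 0 0;0.093 -0.084 0 0;0.093 -0.084 0 0;0.093 -0.084 0 0;0.093 -0.084 0 0;0.093 -0.084 0 0;0.093 -0.084 0 0;0.093 -0.084 0 0"

```text
clock: 1.77
eef_pos: [0.57, 0.0422, 0.231]
tool_rot: [3.11, 0.445, -0.001]
ft_force: [0.2, 0.0, 0.2]
gripper_width: 0.0853
gripper_force: 0.0
```

play_rows:
  targets: "0 0 0 -0.0397;0 0 0 -0.0397;0 0 0 -0.0397;0 0 0 -0.0397;0 0 0 -0.0397;0 0 0 -0.0397;0 0 0 -0.0397;0 0 0 -0.0397;0 0 0 -0.0397;0 0 0 -0.0397"

```text
clock: 2.6
eef_pos: [0.5693, 0.0406, 0.2309]
tool_rot: [-2.257, -2.184, 0.001]
ft_force: [-0.6, 0.1, -0.1]
gripper_width: 0.0852
gripper_force: 0.0
```

play_rows:
  targets: "0 0 0 -0.0397;0 0 0 -0.0397;0 0 0 0;0 0 0 0;0 0 0 0"

```text
clock: 3.02
eef_pos: [0.5694, 0.0406, 0.2311]
tool_rot: [-1.981, -2.438, 0.0]
ft_force: [-0.1, -0.5, 0.0]
gripper_width: 0.0852
gripper_force: 0.0
```

```bash
python3 - <<'E'
from h import *
import pickle
d=imaging.get_image("wrist"); cv2.imwrite("pics/w1.png",d["img"]); pickle.dump(d,open("w1.pkl","wb"))
print(-d["R"].T@d["t"],d["R"][2])
P=cloud(d);h=cv2.cvtColor(d["img"],cv2.COLOR_BGR2HSV)
for col,mk in(("blue",cv2.inRange(h,(105,130,50),(130,255,255))),("red",cv2.inRange(h,(0,190,90),(4,255,255))|cv2.inRange(h,(174,190,90),(180,255,255)))):
    k,l,s,c=cv2.connectedComponentsWithStats(mk)
    for i in range(1,k):
        if s[i,4]<40: continue
        q=P[l==i];q=q[q[:,2]<.15]
        if len(q)<20: continue
        z=np.percentile(q[:,2],98);t=q[q[:,2]>z-.004]
        r=cv2.minAreaRect((t[:,:2]*1000).astype(np.float32))
        print(col,c[i].round(),s[i],z.round(3),q.min(0).round(3),q.max(0).round(3),"toprect",r)
E
```

```text
[0.55472975 0.10787899 0.37260092] [ 0.05482941 -0.26829113 -0.96177628]
blue [325.  79.] [ 289   73   75   14 1005] 0.055 [0.521 0.14  0.047] [0.58  0.161 0.056] toprect ((550.3206787109375, 150.2948760986328), (58.49884796142578, 9.192144393920898), 11.814910888671875)
blue [326. 215.] [319 198  16  34 521] 0.067 [0.565 0.031 0.033] [0.581 0.056 0.068] toprect ((573.3270874023438, 43.653873443603516), (12.656754493713379, 23.519649505615234), 11.739524841308594)
blue [ 66. 267.] [ 55 253  31  28 313] 0.04 [ 0.333 -0.073  0.007] [ 0.345 -0.055  0.04 ] toprect ((339.3729553222656, -64.20653533935547), (18.4178409576416, 10.873077392578125), 81.28467559814453)
blue [ 63. 336.] [ 35 323  58  27 875] 0.03 [ 0.308 -0.154  0.005] [ 0.354 -0.141  0.031] toprect ((331.0818176269531, -148.02804565429688), (9.944912910461426, 45.33573532104492), 84.84074401855469)
red [326.  21.] [320  16  12  12 124] 0.045 [0.536 0.188 0.035] [0.545 0.197 0.045] toprect ((541.4053344726562, 192.74954223632812), (7.842005729675293, 7.996818542480469), 11.821284294128418)
red [269. 279.] [ 238  263   65   34 1084] 0.09 [ 0.507 -0.073 -0.002] [ 0.564 -0.005  0.091] toprect ((518.799560546875, -21.403060913085938), (11.699079513549805, 15.280760765075684), 12.994029998779297)
```

View pics/w1.png

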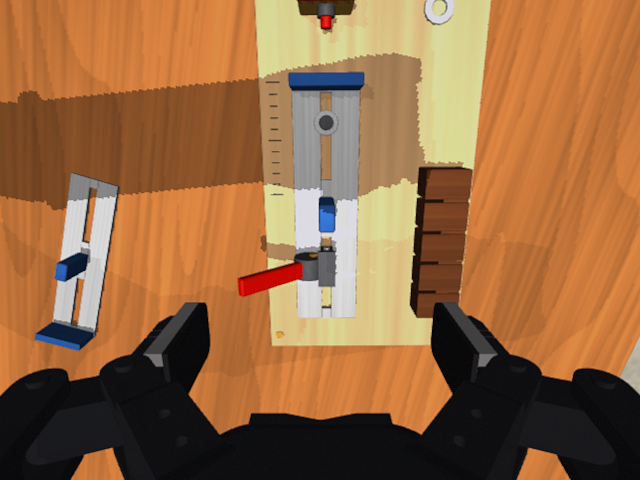

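The wrist view shows the tab at (326,215), the face (325,79), the feeler tip (326,21) and the lever (269,279). The gap to the feeler is about 34 mm. Descending onto the tab.

play_rows:
  targets: "0.007 0.015 0.08 0;0 0 0.1 0;0 0 0.1 0;0 0 0.1 0;0 0 0.1 0;0 0 0.08 0;0 0 0.05 0;0 0 0.04 0;0 0 0 0;0 0 0 0"
  hand: 0.35

```text
clock: 3.9
eef_pos: [0.5735, 0.0438, 0.0364]
tool_rot: [-1.976, -2.442, 0.0]
ft_force: [-0.2, -0.1, 0.8]
gripper_width: 0.0556
gripper_force: 0.0
```

play_rows:
  targets: "0 0 0 0;0 0 0 0;0 0 0 0;0 0 0 0;0 0 0 0;0 0 0 0;0 0 0 0;0 0 0 0"
  hand: 1
  force: 30

```text
clock: 4.57
eef_pos: [0.5744, 0.0438, 0.0375]
tool_rot: [1.975, 2.441, 0.002]
ft_force: [0.2, -0.7, 6.3]
gripper_width: 0.0139
gripper_force: 31.7
```

play_rows:
  targets: "0 0 -0.003 0;0.004 0 0 0;0.008 0 0 0;0.01 0 0 0;0.01 0 0 0;0.01 0 0 0;0.01 0 0 0;0.01 0 0 0;0.008 0 0 0;0.005 0 0 0"

```text
clock: 5.4
eef_pos: [0.5694, 0.0637, 0.0375]
tool_rot: [1.977, 2.439, -0.002]
ft_force: [2.2, -6.5, 2.3]
gripper_width: 0.0136
gripper_force: 31.2
```

play_rows:
  targets: "0.001 0 0 0;0.001 0 0 0;0.001 0 0 0;0.001 0 0 0;0.001 0 0 0;0.001 0 0 0;0.001 0 0 0;0.001 0 0 0;0.001 0 0 0;0.001 0 0 0"

```text
clock: 6.23
eef_pos: [0.5689, 0.0661, 0.0375]
tool_rot: [1.977, 2.438, -0.002]
ft_force: [2.1, -6.4, 3.1]
gripper_width: 0.0141
gripper_force: 31.2
```

play_rows:
  targets: "0.002 0 0 0;0.002 0 0 0;0.002 0 0 0;0.002 0 0 0;0.002 0 0 0;0.002 0 0 0;0.002 0 0 0;0.002 0 0 0;0.001 0 0 0;0.001 0 0 0"

```text
clock: 7.07
eef_pos: [0.5677, 0.0714, 0.0375]
tool_rot: [1.977, 2.438, -0.002]
ft_force: [1.3, -6.9, 4.0]
gripper_width: 0.0132
gripper_force: 31.2
```

```bash
python3 - <<'E'
from h import *
import pickle
d=imaging.get_image("wrist"); pickle.dump(d,open("w2.pkl","wb"))
P=cloud(d);h=cv2.cvtColor(d["img"],cv2.COLOR_BGR2HSV)
u=np.array([-.204,.979])
for col,mk in(("blue",cv2.inRange(h,(105,130,50),(130,255,255))),("red",cv2.inRange(h,(0,190,90),(4,255,255))|cv2.inRange(h,(174,190,90),(180,255,255)))):
    k,l,s,c=cv2.connectedComponentsWithStats(mk)
    for i in range(1,k):
        if s[i,4]<40: continue
        q=P[l==i];q=q[q[:,2]<.15]
        if len(q)<20: continue
        t=q[q[:,2]>np.percentile(q[:,2],98)-.005]; y=t[:,:2]@u
        print(col,c[i].round(),s[i],np.percentile(t[:,2],98).round(3),t.mean(0).round(4),"along",np.percentile(y,[2,98]).round(4))
print(state()["ft_force"][:2]@u)
E
```

```text
blue [319.  17.] [ 219    0  202   37 6708] 0.055 [0.545  0.1744 0.0532] along [0.0584 0.0612]
blue [320. 324.] [ 300  271   41  104 3869] 0.067 [0.5667 0.0725 0.0656] along [-0.0568 -0.0343]
-6.436695415397079
```

play_rows:
  targets: "0.001 0 0 0;0.001 0 0 0;0.001 0 0 0;0.001 0 0 0;0.001 0 0 0;0.001 0 0 0;0.001 0 0 0;0.001 0 0 0;0.001 0 0 0;0.001 0 0 0"

```text
clock: 7.95
eef_pos: [0.5671, 0.0744, 0.0375]
tool_rot: [1.977, 2.438, -0.002]
ft_force: [2.0, -6.1, 3.5]
gripper_width: 0.0134
gripper_force: 31.2
```

play_rows:
  targets: "0.001 0 0 0;0.001 0 0 0;0.001 0 0 0;0.001 0 0 0"

```text
clock: 8.28
eef_pos: [0.5669, 0.0755, 0.0375]
tool_rot: [1.977, 2.438, -0.002]
ft_force: [0.7, -7.2, 3.0]
gripper_width: 0.0133
gripper_force: 31.2
```

play_rows:
  targets: "0.001 0 0 0;0.001 0 0 0"

```text
clock: 8.45
eef_pos: [0.5667, 0.0761, 0.0375]
tool_rot: [1.977, 2.438, -0.002]
ft_force: [1.5, -6.1, 2.9]
gripper_width: 0.0135
gripper_force: 31.2
```

play_rows:
  targets: "0.001 0 0 0;0.001 0 0 0"

```text
clock: 8.62
eef_pos: [0.5666, 0.0767, 0.0375]
tool_rot: [1.977, 2.438, -0.002]
ft_force: [1.7, -7.6, 3.1]
gripper_width: 0.0138
gripper_force: 31.2
```

play_rows:
  targets: "0.001 0 0 0;0.001 0 0 0"

```text
clock: 8.78
eef_pos: [0.5666, 0.077, 0.0375]
tool_rot: [1.977, 2.438, -0.003]
ft_force: [1.7, -9.3, 3.2]
gripper_width: 0.0138
gripper_force: 31.3
```

play_rows:
  targets: "0.001 0 0 0;0 0 0 0"

```text
clock: 8.95
eef_pos: [0.5665, 0.0771, 0.0375]
tool_rot: [1.977, 2.438, -0.003]
ft_force: [1.9, -7.3, 4.0]
gripper_width: 0.0134
gripper_force: 31.3
```

```bash
cat > f.py <<'E'
from h import *
import sys
u=np.array([-.204,.979]);F=[];Y=[]
for i in range(int(sys.argv[1])):
    imaging.get_image("wrist");s=state();F.append(s["ft_force"][:2]@u);Y.append(s["eef_pos"][:2]@u)
print(np.round(F,2),np.mean(F).round(2),np.mean(Y).round(5))
E
python3 f.py 4
```

```text
[-8.49 -8.86 -7.54 -8.34] -8.31 -0.04011
```

play_rows:
  targets: "0.001 0 0 0;0.001 0 0 0"

```text
clock: 9.32
eef_pos: [0.5665, 0.0772, 0.0375]
tool_rot: [1.978, 2.437, -0.004]
ft_force: [1.0, -9.7, 4.4]
gripper_width: 0.0136
gripper_force: 31.3
```

```bash
python3 f.py 4
```

```text
[-10.01  -9.55 -10.73  -9.36] -9.91 -0.03998
```

play_rows:
  targets: "0.001 0 0 0;0.001 0 0 0;0.001 0 0 0"

```text
clock: 9.77
eef_pos: [0.5664, 0.0774, 0.0375]
tool_rot: [1.978, 2.436, -0.004]
ft_force: [1.6, -11.2, 4.8]
gripper_width: 0.0134
gripper_force: 31.4
```

```bash
python3 f.py 5
```

```text
[-11.63 -11.06 -11.   -10.98 -10.86] -11.11 -0.03975
```

play_rows:
  targets: "0.001 0 0 0;0.001 0 0 0"

```text
clock: 10.18
eef_pos: [0.5664, 0.0775, 0.0375]
tool_rot: [1.978, 2.435, -0.005]
ft_force: [1.9, -12.5, 4.7]
gripper_width: 0.0136
gripper_force: 31.4
```

```bash
python3 f.py 6
```

```text
[-12.57 -12.87 -11.77 -11.79 -12.18 -13.04] -12.37 -0.03964
```

play_rows:
  targets: "-0.002 0 0 0;-0.002 0 0 0;-0.002 0 0 0;-0.002 0 0 0;0 0 0 0"

```text
clock: 10.9
eef_pos: [0.5664, 0.0776, 0.0375]
tool_rot: [1.977, 2.439, -0.002]
ft_force: [1.4, -6.5, 2.6]
gripper_width: 0.0134
gripper_force: 31.3
```

```bash
python3 f.py 3
```

```text
[-6.04 -6.85 -6.4 ] -6.43 -0.03963
```

play_rows:
  targets: "0 0 0 0;0 0 0 0;0 0 0 0;0 0 0 0;0 0 0 0"
  hand: 0.4

```text
clock: 11.47
eef_pos: [0.5655, 0.0802, 0.0371]
tool_rot: [-1.975, -2.443, -0.0]
ft_force: [-0.2, -1.0, -0.0]
gripper_width: 0.051
gripper_force: 0.0
```

play_rows:
  targets: "0 0 -0.05 0;0 0 -0.08 0;0 0 -0.1 0;0 0 -0.1 0;0 0 -0.1 0;0 0 -0.1 0;0 0 0 0;0 0 0 0"

```text
clock: 12.13
eef_pos: [0.5667, 0.0804, 0.1982]
tool_rot: [1.973, 2.441, 0.004]
ft_force: [0.1, -0.2, -1.7]
gripper_width: 0.0512
gripper_force: 0.0
```

```bash
python3 - <<'E'
from h import *
import pickle
d=imaging.get_image("wrist"); cv2.imwrite("pics/w3.png",d["img"]); pickle.dump(d,open("w3.pkl","wb"))
P=cloud(d);h=cv2.cvtColor(d["img"],cv2.COLOR_BGR2HSV)
u=np.array([-.204,.979]);w=np.array([.979,.204])
for col,mk in(("blue",cv2.inRange(h,(105,130,50),(130,255,255))),("red",cv2.inRange(h,(0,190,90),(4,255,255))|cv2.inRange(h,(174,190,90),(180,255,255)))):
    k,l,s,c=cv2.connectedComponentsWithStats(mk)
    for i in range(1,k):
        if s[i,4]<40: continue
        q=P[l==i];q=q[(q[:,2]<.15)&(q[:,2]>.02)]
        if len(q)<20: continue
        z=np.percentile(q[:,2],98);t=q[q[:,2]>z-.005]
        print(col,c[i].round(),s[i],z.round(3),t.mean(0).round(4),"jigx",np.percentile(q[:,:2]@w,[2,98]).round(4),"jigy",np.percentile(q[:,:2]@u,[2,98]).round(4))
        if col=="red" and s[i,4]>500:
            x=q[:,:2]@w;print("slope",np.polyfit(x,q[:,2],1),"ymed",np.median(q[:,:2]@u))
print(state()["eef_pos"],state()["ft_force"])
E
```

```text
blue [318.  80.] [ 277   73   83   15 1243] 0.055 [0.543  0.184  0.0537] jigx [0.5408 0.5971] jigy [0.065  0.0738]
blue [318. 229.] [310 209  17  40 659] 0.067 [0.5653 0.0778 0.0656] jigx [0.5633 0.5754] jigy [-0.0508 -0.0278]
blue [ 43. 317.] [ 30 301  36  34 417] 0.04 [ 0.3396 -0.0632  0.0381] jigx [0.3134 0.3258] jigy [-0.1402 -0.1229]
blue [ 39. 386.] [  10  372   63   30 1064] 0.031 [ 0.3283 -0.1461  0.0287] jigx [0.2741 0.3115] jigy [-0.2167 -0.2028]
red [318.  45.] [287  42  63   7 436] 0.059 [0.5378 0.205  0.057 ] jigx [0.5484 0.5893] jigy [0.0894 0.0928]
red [318.  67.] [312  63  12   9  96] 0.044 [0.5409 0.1937 0.0426] jigx [0.5652 0.5725] jigy [0.0767 0.0821]
red [274. 333.] [254 318  40  33 640] 0.073 [ 0.5385 -0.017   0.071 ] jigx [0.5214 0.5473] jigy [-0.1332 -0.1188]
slope [-0.89004234  0.5369873 ] ymed -0.12565012586607166
[0.56584067 0.07992395 0.19643048] [ 0.03034741 -0.72972765 -0.64886281]
```

View pics/w3.png

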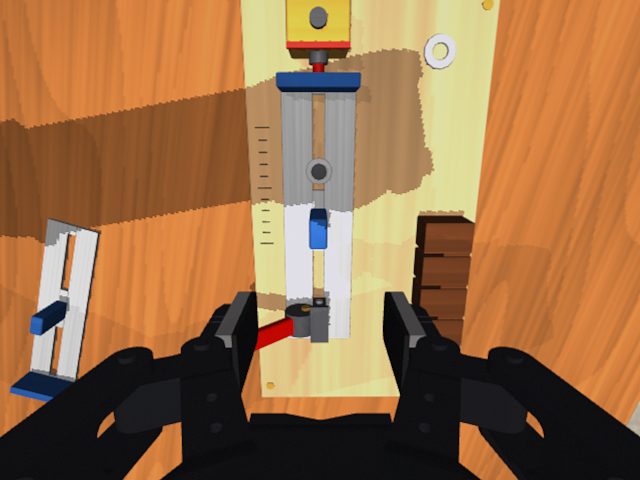

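The view shows the face at (318,80) touching the feeler tip at (318,67). The lever is at (274,333), partly behind a finger. Moving over the lever with the fingers shut.

play_rows:
  targets: "-0.074 -0.044 0 0;-0.074 -0.044 0 0;-0.074 -0.044 0 0;-0.074 -0.044 0 0;0 0 0.07 0;0 0 0.1 0;0 0 0.08 0;0 0 0 0;0 0 0 0;0 0 0 0"
  hand: 1

```text
clock: 13.02
eef_pos: [0.5329, -0.0177, 0.1218]
tool_rot: [-1.975, -2.443, -0.001]
ft_force: [-1.3, -0.5, 1.0]
gripper_width: -0.0003
gripper_force: 0.0
```

```bash
python3 - <<'E'
from h import *
s=state();p=s["eef_pos"];print(p,p[:2]@[.979,.204],p[:2]@[-.204,.979],s["ft_force"],s["gripper_width"])
d=imaging.get_image("scene");cv2.imwrite("pics/s4.png",cv2.resize(d["img"][180:360,220:460],(800,600),interpolation=2))
E
```

```text
[ 0.53294782 -0.01767422  0.12182195] 0.5181503727120572 -0.12602442116823487 [-1.32615643 -0.52521433  0.98641087] -0.00029816008978968584
```

View pics/s4.png

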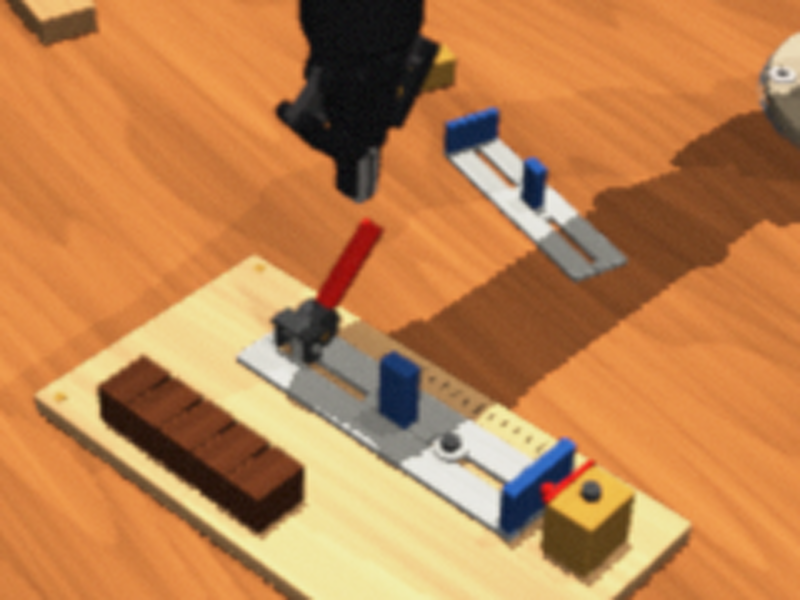

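The crop shows the shut fingers (360,190) just above the lever tip (370,225), and the face still touching the feeler (548,490). Pushing down.

play_rows:
  targets: "0 0 0.04 0;0 0 0.04 0;0 0 0.005 0;0 0 0.005 0;0 0 0.005 0;0 0 0.005 0;0 0 0.005 0;0 0 0.005 0;0 0 0.005 0;0 0 0.005 0"

```text
clock: 13.9
eef_pos: [0.5328, -0.0181, 0.0852]
tool_rot: [1.975, 2.443, 0.0]
ft_force: [0.6, 0.5, -0.5]
gripper_width: 0.0002
gripper_force: 0.0
```

play_rows:
  targets: "0 0 0.005 0;0 0 0.005 0;0 0 0.005 0;0 0 0.005 0"

```text
clock: 14.23
eef_pos: [0.5329, -0.0181, 0.0792]
tool_rot: [1.975, 2.443, 0.0]
ft_force: [-0.5, 0.0, 1.4]
gripper_width: -0.0001
gripper_force: 0.4
```

play_rows:
  targets: "0 0 0.004 0;0 0 0.004 0;0 0 0.004 0;0 0 0.004 0;0 0 0.004 0"

```text
clock: 14.65
eef_pos: [0.5327, -0.0181, 0.0731]
tool_rot: [-1.976, -2.443, -0.0]
ft_force: [-0.1, -0.5, 1.1]
gripper_width: -0.0003
gripper_force: 0.5
```

play_rows:
  targets: "0 0 0.003 0;0 0 0.003 0;0 0 0.003 0"

```text
clock: 14.9
eef_pos: [0.5327, -0.0181, 0.0704]
tool_rot: [-1.976, -2.443, -0.0]
ft_force: [0.4, -0.2, 0.3]
gripper_width: -0.0001
gripper_force: 0.5
```

play_rows:
  targets: "0 0 0.003 0;0 0 0.003 0;0 0 0.003 0;0 0 0.003 0"

```text
clock: 15.23
eef_pos: [0.5327, -0.0181, 0.0668]
tool_rot: [-1.976, -2.443, -0.0]
ft_force: [-0.0, 1.0, 1.1]
gripper_width: 0.0001
gripper_force: 0.5
```

play_rows:
  targets: "0 0 0.003 0;0 0 0.003 0;0 0 0.003 0"

```text
clock: 15.48
eef_pos: [0.5327, -0.0181, 0.0641]
tool_rot: [-1.976, -2.443, -0.0]
ft_force: [-0.8, -0.3, 0.9]
gripper_width: 0.0003
gripper_force: 0.5
```

play_rows:
  targets: "0 0 0.003 0;0 0 0.003 0;0 0 0.003 0"

```text
clock: 15.73
eef_pos: [0.5327, -0.0181, 0.0614]
tool_rot: [-1.975, -2.443, -0.0]
ft_force: [-0.1, -0.2, 1.6]
gripper_width: 0.0003
gripper_force: 0.5
```

play_rows:
  targets: "0 0 0.003 0;0 0 0.003 0"

```text
clock: 15.9
eef_pos: [0.5327, -0.0181, 0.0596]
tool_rot: [-1.975, -2.443, -0.0]
ft_force: [0.3, -0.2, 0.9]
gripper_width: -0.0
gripper_force: 0.5
```

play_rows:
  targets: "0 0 0.002 0;0 0 0.002 0"

```text
clock: 16.07
eef_pos: [0.5327, -0.0181, 0.0584]
tool_rot: [-1.976, -2.443, 0.0]
ft_force: [1.1, -0.6, 1.2]
gripper_width: -0.0002
gripper_force: 0.5
```

play_rows:
  targets: "0 0 0.002 0;0 0 0.002 0"

```text
clock: 16.23
eef_pos: [0.5327, -0.0181, 0.0573]
tool_rot: [-1.975, -2.443, -0.0]
ft_force: [-0.4, -0.9, 0.9]
gripper_width: -0.0001
gripper_force: 0.5
```

play_rows:
  targets: "0 0 0.002 0;0 0 0.002 0;0 0 0.002 0"

```text
clock: 16.48
eef_pos: [0.5327, -0.0181, 0.0555]
tool_rot: [-1.976, -2.443, -0.0]
ft_force: [-0.1, 0.3, 0.6]
gripper_width: -0.0001
gripper_force: 0.5
```

play_rows:
  targets: "0 0 0.002 0;0 0 0.002 0"

```text
clock: 16.65
eef_pos: [0.5327, -0.0181, 0.0543]
tool_rot: [-1.976, -2.443, -0.0]
ft_force: [-0.7, 0.7, 1.4]
gripper_width: -0.0001
gripper_force: 0.5
```

play_rows:
  targets: "0 0 0.002 0;0 0 0.002 0;0 0 0.002 0"

```text
clock: 16.9
eef_pos: [0.5327, -0.0181, 0.0525]
tool_rot: [-1.975, -2.443, -0.0]
ft_force: [-1.3, 0.4, 1.5]
gripper_width: 0.0005
gripper_force: 0.8
```

play_rows:
  targets: "0 0 0.002 0;0 0 0.002 0"

```text
clock: 17.07
eef_pos: [0.5327, -0.0181, 0.0514]
tool_rot: [1.976, 2.443, -0.0]
ft_force: [-1.9, 0.1, 4.0]
gripper_width: -0.0001
gripper_force: 1.6
```

play_rows:
  targets: "0 0 0.002 0;0 0 0.002 0"

```text
clock: 17.23
eef_pos: [0.5326, -0.0182, 0.0503]
tool_rot: [-1.976, -2.443, 0.0]
ft_force: [-3.7, -0.5, 7.4]
gripper_width: -0.0001
gripper_force: 3.0
```

play_rows:
  targets: "0 0 0.002 0;0 0 0.002 0"

```text
clock: 17.4
eef_pos: [0.5325, -0.0182, 0.0493]
tool_rot: [1.976, 2.443, -0.001]
ft_force: [-4.9, -0.2, 9.5]
gripper_width: 0.0001
gripper_force: 3.8
```

play_rows:
  targets: "0 0 0.002 0;0 0 0 0"

```text
clock: 17.57
eef_pos: [0.5323, -0.0182, 0.0486]
tool_rot: [-1.975, -2.443, 0.001]
ft_force: [-4.1, -0.9, 7.2]
gripper_width: 0.0
gripper_force: 3.3
```

```bash
python3 - <<'E'
from h import *
for i in range(4):
    imaging.get_image("wrist");s=state();print(s["ft_force"].round(1),s["eef_pos"].round(4))
E
```

```text
[-4.9 -0.7  8.4] [ 0.5323 -0.0182  0.0486]
[-4.3 -0.7  7.5] [ 0.5323 -0.0182  0.0486]
[-3.9 -0.9  7.6] [ 0.5323 -0.0183  0.0486]
[-4.9 -0.7  7.8] [ 0.5323 -0.0182  0.0486]
```

play_rows:
  targets: "0 0 0.002 0;0 0 0.002 0"

```text
clock: 17.93
eef_pos: [0.5324, -0.0182, 0.0478]
tool_rot: [-1.976, -2.443, 0.002]
ft_force: [-8.6, -0.9, 15.7]
gripper_width: -0.0001
gripper_force: 7.3
```

That clamps well. Lifting off and checking.

play_rows:
  targets: "0 0 -0.01 0;0 0 -0.05 0;0 0 -0.1 0;0 0 -0.1 0;0 0 -0.1 0;0 0 -0.1 0;0 0 0 0;0 0 0 0"

```text
clock: 18.6
eef_pos: [0.5339, -0.018, 0.1868]
tool_rot: [1.974, 2.44, 0.003]
ft_force: [-0.3, -0.8, -0.4]
gripper_width: 0.0
gripper_force: 0.0
```

```bash
python3 - <<'E'
from h import *
s=state();print(s["eef_pos"],s["ft_force"])
d=imaging.get_image("scene");cv2.imwrite("pics/s5.png",cv2.resize(d["img"][180:360,220:460],(800,600),interpolation=2))
P=cloud(d);h=cv2.cvtColor(d["img"],cv2.COLOR_BGR2HSV)
mk=cv2.inRange(h,(0,190,90),(4,255,255))|cv2.inRange(h,(174,190,90),(180,255,255))
q=P[mk>0];x=q[:,:2]@[.979,.204];y=q[:,:2]@[-.204,.979];k=(abs(y+.126)<.012)&(q[:,2]>.02)&(q[:,2]<.12)&(abs(x-.5)<.08)
print(k.sum(),np.polyfit(x[k],q[k,2],1),x[k].min(),x[k].max())
E
```

```text
[ 0.53394783 -0.01800576  0.18680581] [-0.3159631  -0.7757612  -0.39449705]
146 [-0.1606299   0.13082742] 0.48462258313580386 0.5479390090724843
```

View pics/s5.png

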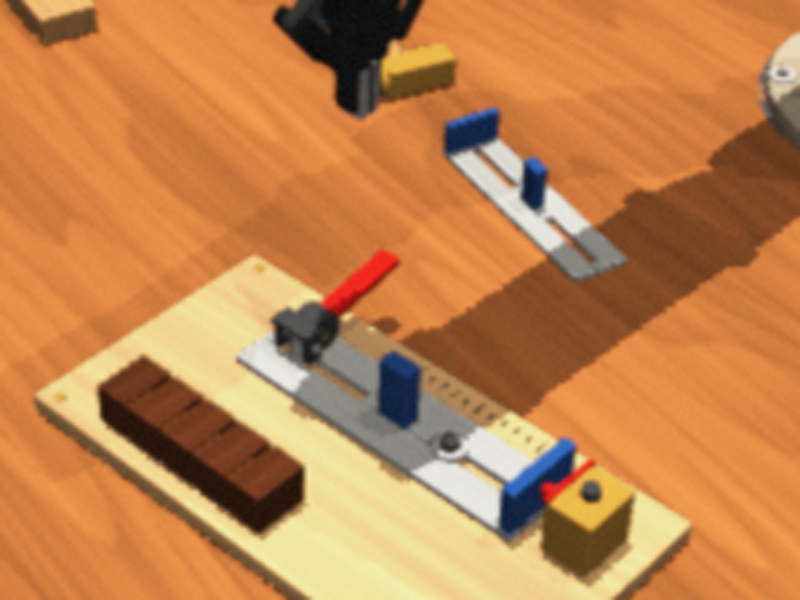

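The picture shows the lever down at (360,280), about 0.68 rad, with the face still on the feeler at (548,490) and the fingers clear. Handing in.

```bash
python3 -c "
from workcell import ticket; print(ticket.hand_in())"
```

```text
the job is handed in; nothing more can be done
None
```

The stop was slid onto the feeler at an estimated 6 N before release and clamped with the cam lever at about 0.68 rad; the last picture shows the face still on the feeler and the gripper clear, and the job is handed in (no verdict was returned).

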